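Lock off the polisher and tip out its pot

TASK

Switch the small bench polisher off: the red isolator handle is locked unless pushed down, so push it down (never force it) and turn it clockwise from the green dot past the white one to the black dot, where it must spring back up and stay locked. Only then tip the steel pot by its red-knobbed lever until all four brass ferrules have dropped into the catch tray below, and swing the pot back fully upright and let go. Do not shove the other things on the bench about.

Things in the scene. Friction and masses are not known exactly. Their poses are not given: they have to be found in the camera images.
- isolator_box: Yellow isolator box, 130 x 130 x 60 mm, fixed; origin at the centre of its underside, z up. On top, 55 mm from the handle's axis: green dot (run) on the +y side, white (standby) on +x, black (off) on -y. A grey guard collar, outer radius 44 mm, top 84 mm above the bench, rings the handle's foot, with a notch at each dot.
- isolator (a joint): Red handle's angle, rad, clockwise from above: 0 nose at green dot (start), 1.571 white, 3.142 black (hard stop). At a dot a lug in the collar's notch blocks turning beyond 0.12 until the handle is pushed down 7 mm; released there it springs up. Between dots the collar holds it down. It turns stiffly (0.15 N m, more when the lug rubs under the collar) and stays where it is left.
- isolator_push (a joint): How far the handle is pushed down, m: 0 up, 0.009 fully down; spring 4.5 N at the top to 10 N fully down.
- handle_grip (a point): Grasp point on the handle's axis, 119 mm above the bench when up, 13 mm below the top of its grip bar. The bar is 16 mm thick, about 70 mm long (32 mm to the tail, 38 mm to the nose), 36 mm tall, its underside 12 mm above the collar's top when up. Taken across its thickness with a firm grip (about 40 N). The point's y axis points to the nose, z up; it turns with the handle.
- handle_nose (a point): Pointed nose end of the red grip bar (white stripe on top leads to it), 37 mm from the axis.
- cradle_stand: Blue stand, two uprights 165 mm tall, with an open aluminium catch tray between them, fixed; a grey motor on its +x side, top 190 mm above the bench. Origin on the bench below the middle of the pot, z up. The tray's inside spans x -58 to 58 mm, y -185 to 45 mm; floor 5 mm thick, walls 50 mm high (70 mm at the -y end).
- cradle (a joint): Tilt of the steel pot about a level pivot along the stand's x axis, 150 mm above the bench; rad: 0 upright (stop, start), growing as the mouth tips to the stand's -y side, 2.35 at the far stop (mouth 45 degrees below level). Stiff pivot (0.2 N m, 1.5 N at the knob), stays where it is left. Pot 85 mm deep, mouth 96 mm across, 35 mm above the pivot when upright.
- lever_knob (a point): Centre of the red barrel knob on the end of the pot's lever: 28 mm thick, 30 mm long along the stand's x with flat ends; spins freely about that axis, so it may be pinched by its ends. The lever is a rod 10 mm thick, 130 mm from pivot to knob. At tilt 0 the lever leans 1.175 rad from vertical to the stand's +y side, knob 200 mm above the bench; at tilt 1.175 it stands upright (knob at 280 mm); at 2.35 it leans as far to the -y side.
- cradle_pivot (a point): Point on the pot's pivot axis at the lever's foot, 115 mm from the pot's middle to the stand's -x side; the knob circles it at 130 mm in the upright plane along the stand's y and z.
- ferrule0: Brass ferrule, 22 mm across, 18 mm tall, 20 to 42 g, loose; starts standing on the pot's floor. Origin at the centre of its underside.
- ferrule1: Brass ferrule, 22 mm across, 18 mm tall, 20 to 42 g, loose; starts standing on the pot's floor. Origin at the centre of its underside.
- ferrule2: Brass ferrule, 22 mm across, 18 mm tall, 20 to 42 g, loose; starts standing on the pot's floor. Origin at the centre of its underside.
- ferrule3: Brass ferrule, 22 mm across, 18 mm tall, 20 to 42 g, loose; starts standing on the pot's floor. Origin at the centre of its underside.
- glue: Yellow glue bottle with red cap, 60 mm across, 150 mm tall, standing loose; origin under its centre. To be left alone.
- wax_jar: Amber jar, 70 mm across, 75 mm tall, loose; to be left alone.
- tape: Roll of blue tape, 90 mm across, 25 mm tall, lying flat; to be left alone.
- screwdriver: Screwdriver with red handle, 200 mm long, lying along its x; to be left alone.
- hammer: Hammer, 260 mm long, lying along its x; to be left alone.
- offcut: Wooden offcut 110 x 70 x 30 mm; to be left alone.

How it is judged (in metres and radians):
On the way, in this order (a step that is already met when the one before it is completed fails the run):
1. the isolator handle is at the black dot and has sprung back up, locked off (value of joint isolator above 3 rad and value of joint isolator_push below 0.003 m), for 0.2 s.
2. all four ferrules have dropped into the catch tray (x of ferrule0 in the frame of cradle_stand between -0.058 and 0.058 m and y of ferrule0 in the frame of cradle_stand between -0.185 and 0.045 m and z of ferrule0 in the frame of cradle_stand between 0 and 0.05 m and x of ferrule1 in the frame of cradle_stand between -0.058 and 0.058 m and y of ferrule1 in the frame of cradle_stand between -0.185 and 0.045 m and z of ferrule1 in the frame of cradle_stand between 0 and 0.05 m and x of ferrule2 in the frame of cradle_stand between -0.058 and 0.058 m and y of ferrule2 in the frame of cradle_stand between -0.185 and 0.045 m and z of ferrule2 in the frame of cradle_stand between 0 and 0.05 m and x of ferrule3 in the frame of cradle_stand between -0.058 and 0.058 m and y of ferrule3 in the frame of cradle_stand between -0.185 and 0.045 m and z of ferrule3 in the frame of cradle_stand between 0 and 0.05 m), for 0.2 s.
At the end, for the whole second after the job is handed in: The isolator handle is at the black dot (above 3.0 rad) and up (pushed down by less than 3 mm), the pot is back upright (tilt below 0.12 rad), and all four ferrules lie still (below 0.03 m/s) inside the catch tray (origin within its walls, less than 50 mm above the bench) (all of step 1 and all of step 2 and value of joint cradle below 0.12 rad and linear speed of each of ferrule0, ferrule1, ferrule2, ferrule3 below 0.03 m/s); the robot touches nothing.
It fails at once if the pot is tipped (over 0.3 rad) before the isolator is at off (value of joint cradle above 0.3 rad and value of joint isolator below 3 rad).
It fails at once if the handle is forced past its lock without being pushed down (between dots, down by less than 4 mm) (value of joint isolator_push below 0.004 m and (value of joint isolator between 0.25 and 1.3 rad or value of joint isolator between 1.85 and 2.85 rad)).
It fails at once if a bystander is pushed more than 40 mm from its place (distance of any of glue, wax_jar, tape, screwdriver, hammer, offcut from where it was at the start of the episode above 0.04 m).
It also fails if it takes over 72 s, if anything falls off the work surface, if the arm or the gripper's body presses on something with over 40 N, if the wrist force passes 120 N, or if a joint passes its speed limit or range.

ROBOT

A 7-joint arm with a two-finger parallel gripper is mounted at the origin on the work surface. World frame = base frame: x ahead of the robot, y to its left, z up, the work surface at z = 0. Lengths are in mm, angles in rad, forces in N, time in s.
With the tool pointing down it reaches from about 350 to 900 mm from the base axis. Payload 7.2 kg.
Tool frame: the origin (TCP) lies at the very end of the fingers, on their centre line; the grasp point (between the pads) lies 19 mm behind it; z points along the fingers, x is the direction in which the jaws open and shut, and the axes are right-handed (so a half turn about z gives the same grasp; the last joint's range is limited). The gripper opens to 88 mm and grips with 3 to 60 N. Pads are 20 mm wide; open, the fingers measure 115 mm over their backs; the gripper's body (75 mm by 178 mm) begins 61 mm behind the grasp point.
Start: joints at [1.04, 0.411, -0.013, 1.596, 0.006, 1.134, -0.082], TCP at [279.024, -559.263, 222.653] pointing down, gripper open.
Joint ranges: [-2.95, 2.95], [-0.29, 1.99], [-1.47, 1.44], [0.14, 2.54], [-1.03, 4.17], [0.13, 1.85], [-2.86, 2.86]. Speed limits (rad/s): [2.39, 2.39, 3.01, 3.01, 3.14, 3.14, 3.14].

INTERFACE

Orientations are given as a rotation vector (axis times angle).
In Python, from cell import * gives the robot as it stands.
- The arm moves only by the tool step_arm, never from a script. Its argument "commands" is a list that holds one entry, the list of rows, each a list of 5 numbers: the shift along the tool's x, y, z in m, then the turn about the tool's z in degrees, then the finger opening in m, from 0 to 0.0878. In form: [[[tx, ty, tz, roll, hand], ...]]. A call has 1 to 10 rows; each row shifts and turns the commanded pose from where the row before left it, along the tool's axes as they then stand; what a row does not reach is not made up. A row lasts 1/8 s, in which the tool goes at most 62.5 mm and 10.7 degrees, less where a joint would pass 70% of its speed; a pose out of reach is approached as far as the arm can. A call with a gripper value outside its range is refused whole. The fingers move at their own pace and stop on an object; "grip_force" is the grip in N (left out, the last holds). Time passes only in rows, so rows that do not move let the fingers close. It gives the time, the measured TCP pose, the force and the opening at its end, in the units of the state.
- sense(): the state, without advancing time (a new reading comes with each control period).
- camera(name): name is "scene" or "top" or "wrist"; returns a dict with "color" (480x640x3 uint8, red, green, blue), "mtx" (3x3 intrinsics, pixels), "rvec" (rotation vector, rad) and "tvec" (3), from world to camera coordinates, as OpenCV has them. Camera axes: x right, y down, z forward; pixel columns grow to the right and rows downward; lengths in mm; the calibration is good to about 2 mm. A picture is of the moment at which its call begins. There is no depth.
- hand_in(): hands the job in, once; it reports no verdict.
The state is a dict: "t": time; "joints": joint angles; "dq": joint speeds; "joint_efforts": joint torques, N m; "tcp_pos": TCP position; "tcp_rot": TCP orientation; "wrist_force": force on the tool from outside, world axes, zero at the start; "wrist_torque": the same for the moment, N m; "opening": finger opening in mm.
Only numpy, scipy, OpenCV 4.12 (cv2) and the standard library are available. Lean on these libraries where they do the work, as an engineer would, in place of code of your own. Each camera call takes 0.05 s, during which the arm holds its last target. There are 200 camera calls.

## Working session

There is one attempt and no reset: what is moved stays moved. The work goes in short steps, Python scripts to look and compute and a tool call to move; the robot and the scene stay as the last step left them, time stands still between calls to the robot, and variables do not carry over. Pictures are saved under pics/ and viewed, about 8 in all and at most 12, crops included, and the job is handed in when it is done.

Besides the shell and the picture viewer there is one more tool, called after "Emit:" as name(argument=value, ...) on one line, values as JSON. step_arm: Moves the arm, as the interface text tells. Its arguments: {"type":"object","properties":{"commands":{"type":"array"},"grip_force":{"type":"number"}},"required":["commands"]}

```bash
mkdir -p pics; cat > h.py <<'E'
from cell import *
import numpy as np, cv2
def snap(n,f):
    c=camera(n); cv2.imwrite('pics/'+f,c['color'][:,:,::-1]); np.savez('pics/'+f[:-4],**c); return c
def P(c):
    R=cv2.Rodrigues(np.array(c['rvec'],float))[0]; t=np.array(c['tvec'],float).ravel(); return np.array(c['mtx']),R,t
def ray(c,u,v):
    K,R,t=P(c); d=R.T@np.linalg.inv(K)@[u,v,1]; return -R.T@t,d
def onz(c,u,v,z):
    o,d=ray(c,u,v); return o+d*(z-o[2])/d[2]
def proj(c,p):
    return cv2.projectPoints(np.array(p,float).reshape(-1,3),np.array(c['rvec'],float),np.array(c['tvec'],float),np.array(c['mtx'],float),None)[0].reshape(-1,2)
E
python3 - <<'E'
from h import *
a=snap('scene','s1.png');b=snap('top','t1.png')
for c in(a,b):
    K,R,t=P(c);print(-R.T@t,R[2],K[0,0])
s=sense();print({k:np.round(v,3) for k,v in s.items()})
E
```

```text
[1278.68339414 -564.03290663 1251.04267919] [-0.53194934  0.3757311  -0.75885179] 579.9227808649028
[ 311.10761432   20.30200005 1317.34548846] [ 0.18423555 -0.02169699 -0.98264261] 456.0857954386816
{'t': np.float64(0.1), 'joints': array([ 1.04 ,  0.412, -0.013,  1.597,  0.006,  1.134, -0.082]), 'dq': array([ 0.001, -0.   , -0.   , -0.001, -0.001,  0.001, -0.001]), 'joint_efforts': array([ 3.0000e-03, -5.8910e+01,  6.4400e-01, -2.9171e+01, -5.4000e-02,
        1.5000e-02,  0.0000e+00]), 'tcp_pos': array([ 278.835, -558.902,  221.9  ]), 'tcp_rot': array([-2.671e+00,  1.652e+00,  2.000e-03]), 'wrist_force': array([ 0.12 , -0.034, -0.336]), 'wrist_torque': array([-0.036,  0.071,  0.03 ]), 'opening': np.float64(87.841)}
```

View pics/t1.png

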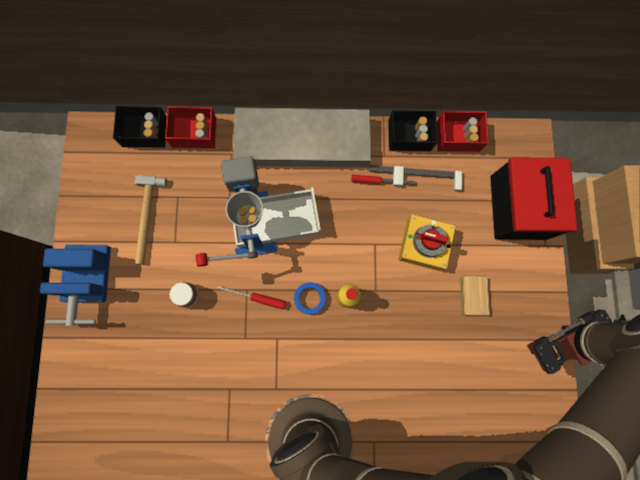

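View pics/s1.png

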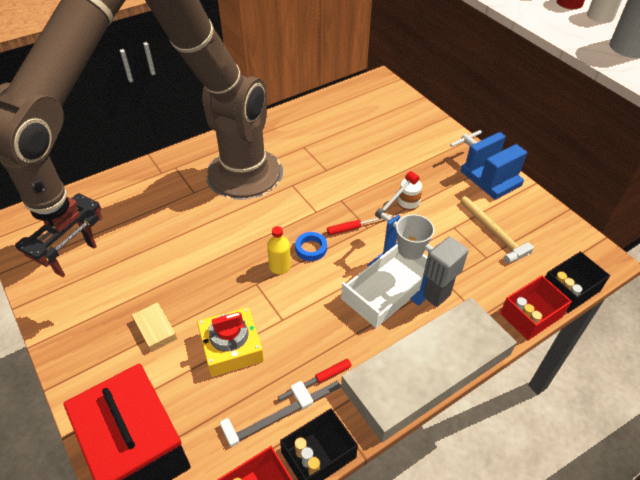

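Top view: isolator box at (428,242) with green dot at left (410,237); pot at (244,209), tray to its right, knob at (201,259), motor (240,175). Scene view: box (230,340), knob near (413,178), glue (279,250). Next I measure.

```bash
python3 - <<'E'
from h import *
a=dict(np.load('pics/s1.npz'));b=dict(np.load('pics/t1.npz'))
def blobs(c,lo,hi,box,amin=8):
    h=cv2.cvtColor(c['color'],cv2.COLOR_RGB2HSV);m=cv2.inRange(h,lo,hi)
    if lo[0]==0:m|=cv2.inRange(h,(172,)+lo[1:],(180,)+hi[1:])
    k=np.zeros_like(m);x0,y0,x1,y1=box;k[y0:y1,x0:x1]=m[y0:y1,x0:x1]
    n,l,s,ce=cv2.connectedComponentsWithStats(k)
    return [(s[i],ce[i],l==i) for i in range(1,n) if s[i][4]>=amin]
for nm,c,bx in(('top',b,(395,205,465,280)),('scene',a,(190,295,270,380))):
    for col,lo,hi in(('yel',(22,120,120),(33,255,255)),('grn',(40,100,60),(80,255,255)),('red',(0,150,80),(6,255,255))):
        for s,ce,m in blobs(c,lo,hi,bx): print(nm,col,s,ce.round(1))
for nm,c,bx in(('top',b,(185,240,220,275)),('scene',a,(370,165,425,225))):
    for s,ce,m in blobs(c,(0,150,60),(8,255,255),bx): print(nm,'knob',s,ce.round(1))
h=cv2.cvtColor(b['color'],cv2.COLOR_RGB2HSV)
m=cv2.inRange(h,(20,120,60),(35,255,255));k=np.zeros_like(m);k[205:280,390:465]=m[205:280,390:465]
p=cv2.findNonZero(cv2.morphologyEx(k,cv2.MORPH_OPEN,np.ones((3,3))));r=cv2.minAreaRect(p);print(r)
for q in cv2.boxPoints(r): print(q,onz(b,*q,60).round(1))
o=b['color'][:,:,::-1]
A=cv2.resize(o[205:280,390:470],(400,375),interpolation=cv2.INTER_CUBIC);B=cv2.resize(o[150:275,190:330],(400,357),interpolation=cv2.INTER_CUBIC)
s=a['color'][:,:,::-1];C=cv2.resize(s[295:380,190:275],(400,225+175),interpolation=cv2.INTER_CUBIC)
cv2.imwrite('pics/c1.png',np.hstack([A[:357],B]))
E
```

```text
top yel [416 216   5   7  12] [418.3 218.8]
top yel [425 219   6   5  17] [426.7 220.7]
top yel [436 222  14  10  51] [443.2 225.7]
top yel [407 233   7   6  21] [410.1 235.8]
top grn [409 235   3   3   9] [410. 236.]
top red [418 230  30  19 300] [432.3 239.2]
scene yel [204 307  59  59 893] [238.  341.3]
scene yel [198 314  24  26 182] [205.2 324.5]
scene grn [249 326   5   4  17] [251.1 327.4]
scene red [212 313  32  28 569] [227.5 326.4]
top knob [196 253  12  13 137] [201.2 259.1]
scene knob [405 171  15  13 119] [411.9 176.8]
((427.0294494628906, 242.38238525390625), (48.749656677246094, 46.80937194824219), 14.03624439239502)
[397.7059  259.17648] [ 491.8 -241.8   60. ]
[409.05887 213.76474] [ 622.6 -278.    60. ]
[456.353   225.58829] [ 589.5 -412.    60. ]
[445.00003 271.00003] [ 459.6 -373.2   60. ]
```

View pics/c1.png

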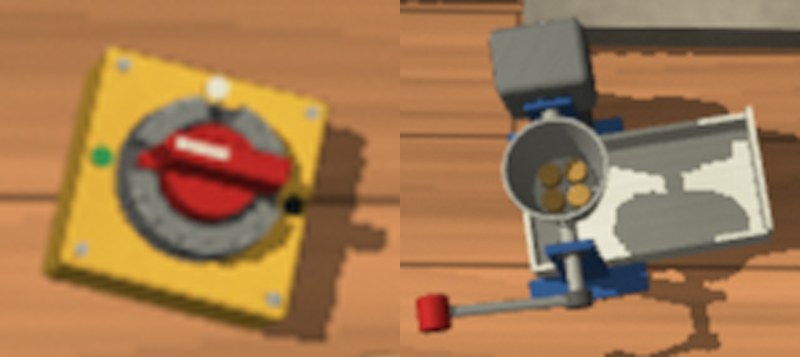

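Crop shows green dot left, white top, black lower right; nose toward green; tray's far end and lever elbow visible. Computing.

```bash
python3 - <<'E'
from h import *
a=dict(np.load('pics/s1.npz'));b=dict(np.load('pics/t1.npz'))
g=onz(b,410.1,236.2,60);k=onz(b,448.6,246,60);w=onz(b,433.4,222.6,60)
print('g,k,w',g,k,w,'d',np.linalg.norm(g-k));c=(g+k)/2;print('c',c,'wd',np.linalg.norm(w-c),'dir y',(g-k)/np.linalg.norm(g-k),'xdir',(w-c)/np.linalg.norm(w-c))
print('green scene',onz(a,251.1,327.4,60))
kn=onz(b,201.2,259.1,200);print('knob',kn,'proj scene',proj(a,kn), 'scene z200',onz(a,411.9,176.8,200))
f=lambda u,v:(190+u/2.857,150+v/2.857)
el=onz(b,*f(577,300),150);print('elbow',el,'knob-el',kn-el)
p=[onz(b,*f(*q),70) for q in((752,112),(770,237))];print('tray end',p,np.linalg.norm(p[1]-p[0]))
pot=onz(b,*f(555,168),185);print('pot mouth',pot)
e=p[0]-p[1];print('stand x dir',e/np.linalg.norm(e),'mid',(p[0]+p[1])/2, 'potdist',np.linalg.norm(((p[0]+p[1])/2-pot)[:2]))
E
```

```text
g,k,w [ 557.5036675  -278.80282854   60.        ] [ 530.39062138 -386.8570495    60.        ] [ 597.50885777 -346.71228561   60.        ] d 111.40391347453708
c [ 543.94714444 -332.82993902   60.        ] wd 55.33151616471359 dir y [0.24337607 0.969932   0.        ] xdir [ 0.96801456 -0.25089402  0.        ]
green scene [ 555.60476797 -278.0608285    60.        ]
knob [467.88861142 272.73955541 200.        ] proj scene [[412.40498584 178.26336164]] scene z200 [462.71299591 275.25351727 200.        ]
elbow [ 489.64282296 -208.32074362  150.        ] knob-el [-21.75421154 481.06029903  50.        ]
tray end [array([ 693.76740334, -405.14310311,   70.        ]), array([ 566.14259977, -416.37451265,   70.        ])] 128.1180512141937
pot mouth [ 604.06809989 -184.81778692  185.        ]
stand x dir [0.99615005 0.08766454 0.        ] mid [ 629.95500155 -410.75880788   70.        ] potdist 227.41916505151215
```

```bash
python3 - <<'E'
from h import *
b=dict(np.load('pics/t1.npz'))
f=lambda u,v:(190+(u-400)/2.857,150+v/2.857)
kn=onz(b,201.2,259.1,200)
el=onz(b,*f(577,300),150);print('elbow',el,'knob-el',kn-el)
p=[onz(b,*f(*q),70) for q in((752,112),(770,237))];print('tray end',p,np.linalg.norm(p[1]-p[0]))
pot=onz(b,*f(555,168),185);print('pot mouth',pot)
e=p[0]-p[1];m=(p[0]+p[1])/2;d=pot-m;print('stand x dir',e/np.linalg.norm(e),'mid',m,'pot-mid',d,np.linalg.norm(d[:2]),'kn-pot',kn-pot)
x=np.array([.990,.139]);
for th in(.10,.14,.18):
    X=np.array([np.cos(th),np.sin(th)]);Y=np.array([-X[1],X[0]]);q=(kn-pot)[:2];print(th,q@X,q@Y,(d[:2])@X,d[:2]@Y)
E
```

```text
elbow [486.61765555 154.36466654 150.        ] knob-el [-18.72904413 118.37488887  50.        ]
tray end [array([689.02873668,  -4.33865848,  70.        ]), array([562.40677602, -22.58213014,  70.        ])] 127.92945391668565
pot mouth [600.21086314 173.46847575 185.        ]
stand x dir [0.98977958 0.14260572 0.        ] mid [625.71775635 -13.46039431  70.        ] pot-mid [-25.50689322 186.92887006 115.        ] 188.66108253359693 kn-pot [-132.32225172   99.27107966   15.        ]
0.1 -121.7506205619666 111.9853202410656 -6.717717225397991 188.54144461637148
0.14 -117.17501465644006 116.76447018241907 0.8273030686588977 188.65926860979098
0.18 -112.41195372346654 121.35682187990587 8.370999854287831 188.47527801859903
```

```bash
cat >> h.py <<'E'
def go(target,xdir=None):
    "shift in tool axes (m) and roll (deg) to reach target mm with tool x along +-xdir"
    s=sense();R=cv2.Rodrigues(np.array(s['tcp_rot'],float))[0];d=R.T@(np.array(target)-s['tcp_pos'])/1e3
    print('pos',np.round(s['tcp_pos'],1),'R',np.round(R,3).tolist(),'j',np.round(s['joints'],2),'t',s['t'],'open',s['opening'],'F',np.round(s['wrist_force'],1))
    print('tool shift m',d.round(4))
    if xdir is not None:
        v=R.T@np.array([*xdir,0.]);print('roll deg',np.degrees(np.arctan2(v[1],v[0])),'or +-180')
E
python3 -c "
from h import *
go([544,-333,222],[.969,-.247])"
```

```text
pos [ 278.8 -558.9  221.9] R [[0.447, -0.895, -0.001], [-0.895, -0.447, 0.001], [-0.001, 0.0, -1.0]] j [ 1.04  0.41 -0.01  1.6   0.01  1.13 -0.08] t 0.1 open 87.84092199733219 F [ 0.1 -0.  -0.3]
tool shift m [-0.0837 -0.3381 -0.    ]
roll deg -49.179157299530516 or +-180
```

Emit:
step_arm(commands=[[[-0.014, -0.0563, 0, 0, 0.0878], [-0.014, -0.0563, 0, 0, 0.0878], [-0.014, -0.0563, 0, 0, 0.0878], [-0.014, -0.0563, 0, 0, 0.0878], [-0.014, -0.0563, 0, 0, 0.0878], [-0.014, -0.0563, 0, 0, 0.0878], [0, 0, 0, -9.8, 0.0878], [0, 0, 0, -9.8, 0.0878], [0, 0, 0, -9.8, 0.0878], [0, 0, 0, -9.8, 0.0878]]], grip_force=40)

```text
t: 1.35
tcp_pos: [543.5, -333.1, 222.1]
tcp_rot: [-3.073, 0.652, 0.002]
wrist_force: [0.0, -0.3, -0.8]
opening: 87.9
```

Emit:
step_arm(commands=[[[0, 0, 0, -10, 0.0878], [0, 0, 0, 0, 0.0878]]])

```text
t: 1.6
tcp_pos: [543.4, -333.3, 222.1]
tcp_rot: [-3.116, 0.393, 0.001]
wrist_force: [0.2, 1.2, 0.4]
opening: 87.8
```

```bash
python3 -c "
from h import *
go([544,-333,162],[.969,-.247])
c=snap('wrist','w1.png')
print(proj(c,[[544,-333,132],[553,-297,132]]))"
```

```text
pos [ 543.4 -333.3  222.1] R [[0.969, -0.248, -0.001], [-0.248, -0.969, 0.001], [-0.001, -0.0, -1.0]] j [ 0.68  0.45 -0.3   1.55  0.14  1.16  0.11] t 1.6 open 87.79334472445963 F [0.2 1.2 0.4]
tool shift m [ 0.0005 -0.0004  0.0601]
roll deg -0.06007217321028097 or +-180
[[320.0135777  238.30536922]
 [319.76726036 191.24445761]]
```

View pics/w1.png

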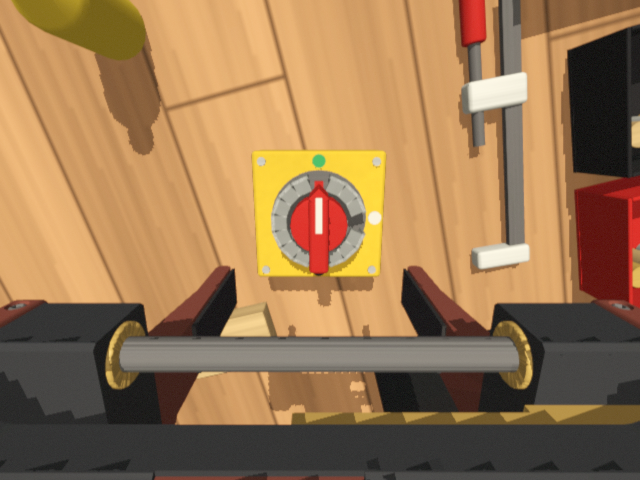

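```bash
python3 -c "
from h import *
c=dict(np.load('pics/w1.npz'))
g=onz(c,319,160.5,60);w=onz(c,374.5,218,60);print(g,w)
K,R,t=P(c);print(-R.T@t,R[2])
for p in((319,183),(319,272)):print(onz(c,*p,132),onz(c,*p,96))
print(proj(c,[[544,-333,60],[557.5,-279.5,60],[597.3,-346.7,60]]))
cs=[onz(c,*p,60) for p in((254,151),(384,151),(385,275),(257,276))];print(cs,sum(cs)/4)
"
```

```text
[ 557.4192595  -278.01279432   60.        ] [ 597.13567563 -346.03390145   60.        ]
[ 560.42600769 -263.55929111  383.06820562] [-0.06464996 -0.25540475 -0.9646703 ]
[ 553.97920089 -290.83342652  132.        ] [ 553.05481047 -294.74419201   96.        ]
[ 536.17931499 -360.30578476  132.        ] [ 532.70264643 -374.1780063    96.        ]
[[319.64983765 218.5790983 ]
 [319.46898327 162.02473693]
 [374.79840771 218.59232752]]
[array([ 500.06351846, -254.23692351,   60.        ]), array([ 619.15089464, -284.79282368,   60.        ]), array([ 595.25315019, -408.47957321,   60.        ]), array([ 465.27657508, -376.24042774,   60.        ])] [ 544.93603459 -330.93743704   60.        ]
```

Emit:
step_arm(commands=[[[0.0005, -0.0005, 0.04, 0, 0.0878], [0, 0, 0.04, 0, 0.0878], [0, 0, 0.03, 0, 0.0878], [0, 0, 0.01, 0, 0.04], [0, 0, 0, 0, 0.0], [0, 0, 0, 0, 0.0], [0, 0, 0, 0, 0.0], [0, 0, 0, 0, 0.0]]], grip_force=40)

```text
t: 2.65
tcp_pos: [544.7, -333.1, 103.5]
tcp_rot: [3.117, -0.391, 0.002]
wrist_force: [-0.3, -0.7, -0.2]
opening: 41.5
```

Emit:
step_arm(commands=[[[0, 0, 0, 0, 0.0], [0, 0, 0, 0, 0.0], [0, 0, 0, 0, 0.0], [0, 0, 0, 0, 0.0], [0, 0, 0, 0, 0.0]]])

```text
t: 3.28
tcp_pos: [543.7, -332.8, 102.6]
tcp_rot: [-3.117, 0.391, 0.002]
wrist_force: [-4.1, 1.3, 3.1]
opening: 15.9
```

Emit:
step_arm(commands=[[[0, 0, 0.004, 0, 0.0], [0, 0, 0.004, 0, 0.0], [0, 0, 0.001, 0, 0.0], [0, 0, 0, 0, 0.0]]])

```text
t: 3.78
tcp_pos: [543.8, -332.8, 94.0]
tcp_rot: [-3.117, 0.391, 0.002]
wrist_force: [-5.9, 2.6, 9.1]
opening: 15.8
```

Emit:
step_arm(commands=[[[0, 0, 0.001, 3, 0.0], [0, 0, 0, 6, 0.0], [0, 0, 0, 6, 0.0], [0, 0, 0, 6, 0.0], [0, 0, 0, 6, 0.0]]])

```text
t: 4.4
tcp_pos: [543.4, -332.7, 93.7]
tcp_rot: [2.938, -1.112, -0.003]
wrist_force: [-9.4, 4.4, 14.1]
opening: 16.2
```

```bash
python3 -c "
from h import *
go([543.8,-332.5,93]);print(sense()['wrist_torque'])"
```

```text
pos [ 543.4 -332.7   93.7] R [[0.749, -0.662, -0.002], [-0.662, -0.749, 0.0], [-0.002, 0.001, -1.0]] j [ 0.59  0.57 -0.16  1.68  0.11  0.91 -0.34] t 4.4 open 16.215576173494163 F [-9.4  4.4 14.1]
tool shift m [ 0.0002 -0.0004  0.0007]
[0.93368519 2.22010813 0.17482226]
```

Emit:
step_arm(commands=[[[0, 0, 0, 8, 0.0], [0, 0, 0, 8, 0.0], [0, 0, 0, 8, 0.0], [0, 0, 0, 8, 0.0], [0, 0, 0, 8, 0.0], [0, 0, 0, 8, 0.0], [0, 0, 0, 8, 0.0], [0, 0, 0, 7, 0.0], [0, 0, 0, 0, 0.0]]])

```text
t: 5.52
tcp_pos: [543.0, -331.7, 93.6]
tcp_rot: [1.926, -2.481, -0.005]
wrist_force: [-9.3, 5.5, 16.6]
opening: 15.5
```

```bash
python3 -c "
from h import *
go([543.8,-332.5,93],[-.247,-.969]);print(sense()['wrist_torque'])"
```

```text
pos [ 543.  -331.7   93.6] R [[-0.248, -0.969, -0.003], [-0.969, 0.248, 0.002], [-0.001, 0.003, -1.0]] j [ 0.39  0.56  0.11  1.7  -0.08  0.89 -1.29] t 5.525 open 15.47375162907858 F [-9.3  5.5 16.6]
tool shift m [ 0.0006 -0.001   0.0006]
roll deg -0.055991430821900307 or +-180
[ 1.62115856  2.53662404 -0.15088769]
```

Emit:
step_arm(commands=[[[0, 0, 0, 8, 0.0], [0, 0, 0, 8, 0.0], [0, 0, 0, 8, 0.0], [0, 0, 0, 8, 0.0], [0, 0, 0, 8, 0.0], [0, 0, 0, 8, 0.0], [0, 0, 0, 8, 0.0], [0, 0, 0, 0, 0.0]]])

```text
t: 6.52
tcp_pos: [543.5, -330.9, 93.6]
tcp_rot: [0.536, -3.094, -0.005]
wrist_force: [-8.3, 8.3, 16.9]
opening: 15.6
```

```bash
python3 -c "
from h import *
go([543.8,-332.5,93],[-.969,.247]);print(sense()['wrist_torque'])"
```

```text
pos [ 543.5 -330.9   93.6] R [[-0.942, -0.337, -0.002], [-0.337, 0.942, 0.003], [0.001, 0.004, -1.0]] j [ 0.22  0.58  0.36  1.71 -0.25  0.9  -2.12] t 6.525 open 15.624233638300439 F [-8.3  8.3 16.9]
tool shift m [ 0.0003 -0.0016  0.0006]
roll deg 33.966341162010636 or +-180
[ 2.11559696  2.4005888  -0.17691017]
```

Emit:
step_arm(commands=[[[0, 0, 0, 8, 0.0], [0, 0, 0, 8, 0.0], [0, 0, 0, 8, 0.0], [0, 0, 0, 8, 0.0], [0, 0, 0, 2, 0.0], [0, 0, 0, 1, 0.0], [0, 0, 0, 0, 0.0]]])

```text
t: 7.4
tcp_pos: [544.1, -330.8, 93.6]
tcp_rot: [-0.414, -3.112, -0.005]
wrist_force: [-7.6, 8.3, 16.4]
opening: 15.8
```

```bash
python3 -c "
from h import *
go([543.8,-332.5,93],[-.969,.247]);print(sense()['wrist_torque'])"
```

```text
pos [ 544.1 -330.8   93.6] R [[-0.965, 0.262, -0.001], [0.262, 0.965, 0.003], [0.002, 0.003, -1.0]] j [ 0.12  0.61  0.51  1.71 -0.36  0.92 -2.63] t 7.4 open 15.791451415668952 F [-7.6  8.3 16.4]
tool shift m [-0.0002 -0.0017  0.0006]
roll deg -0.8672764421382199 or +-180
[2.14478602 1.99819904 0.3052666 ]
```

Now let it rise in the grip, then open and back off, and look.

Emit:
step_arm(commands=[[[0, 0, -0.004, -0.5, 0.0], [0, 0, -0.004, 0, 0.0], [0, 0, -0.002, 0, 0.0], [0, 0, 0, 0, 0.0], [0, 0, 0, 0, 0.05], [0, 0, 0, 0, 0.0878], [0, 0, 0, 0, 0.0878], [0, 0, -0.03, 0, 0.0878], [0, 0, -0.045, 0, 0.0878], [0, 0, -0.045, 0, 0.0878]]])

```text
t: 8.65
tcp_pos: [544.3, -333.2, 223.9]
tcp_rot: [-0.405, -3.115, 0.001]
wrist_force: [0.0, 0.3, 1.0]
opening: 72.4
```

```bash
python3 -c "
from h import *
go([544,-333,252])
w=snap('wrist','w2.png');a=snap('scene','s2.png')
A=cv2.resize(a['color'][285:385,180:280,::-1],(400,400),interpolation=cv2.INTER_CUBIC)
B=w['color'][80:480,120:520,::-1]
cv2.imwrite('pics/c2.png',np.hstack([A,B]))"
```

```text
pos [ 544.3 -333.2  223.9] R [[-0.967, 0.255, -0.0], [0.255, 0.967, -0.0], [0.0, -0.0, -1.0]] j [ 0.07  0.47  0.58  1.59 -0.27  1.16 -2.69] t 8.65 open 72.42017686605507 F [0.  0.3 1. ]
tool shift m [ 0.0003  0.     -0.0281]
```

View pics/c2.png

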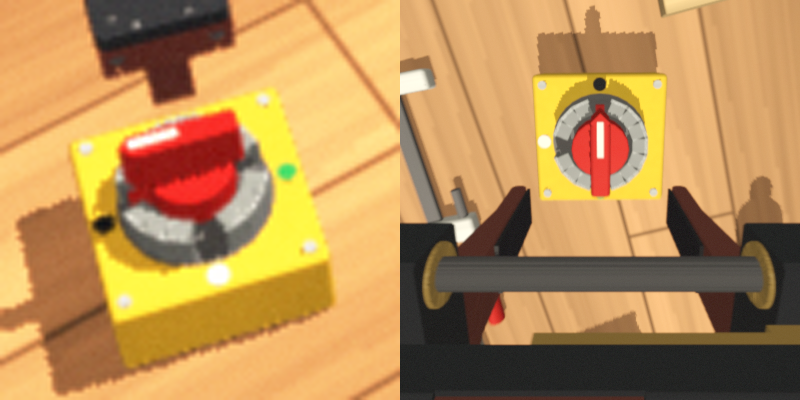

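Nose at the black dot, bar aligned with it. I check the handle's height from the stripe in both views.

```bash
python3 -c "
from h import *
def st(c,bx):
    x0,y0,x1,y1=bx;s=c['color'][y0:y1,x0:x1].astype(int);h=cv2.cvtColor(c['color'],cv2.COLOR_RGB2HSV)[y0:y1,x0:x1]
    m=((s.min(2)>150)).astype('uint8');n,l,t,ce=cv2.connectedComponentsWithStats(m);i=1+t[1:,4].argmax();return ce[i]+[x0,y0],t[i]
bx={'w1':(305,190,332,245),'w2':(308,190,335,245),'s1':(210,312,245,330),'s2':(205,312,232,326)}
L={}
for k,b in bx.items():
    c=dict(np.load('pics/%s.npz'%k));p,t=st(c,b);L[k]=(c,p);print(k,p,t,onz(c,*p,132))
for w,s in(('w1','s1'),('w2','s2')):
    o,d=ray(L[w][0],*L[w][1]);q,e=ray(L[s][0],*L[s][1])
    A=np.stack([d,-e],1);x=np.linalg.lstsq(A,q-o,rcond=None)[0];print((o+d*x[0]+q+e*x[1])/2,np.linalg.norm(o+d*x[0]-q-e*x[1]))
"
```

```text
w1 [318.024 215.5  ] [ 10   8   7  36 250] [ 547.04614786 -314.85149349  132.        ]
w2 [319.98804781 219.56972112] [  9  12   7  36 251] [ 538.73795383 -347.78781698  132.        ]
s1 [232.34482759 315.        ] [17  1 12  5 29] [ 546.27013329 -314.89727612  132.        ]
s2 [217.77142857 318.91428571] [ 7  4 13  6 35] [ 537.47312889 -347.60849734  132.        ]
[ 546.94994113 -314.89145389  132.7852659 ] 0.47741468272366777
[ 538.6405463  -348.0543435   133.73420243] 0.21704837175936795
```

Handle is up (about 133 mm vs 132). On to the lever: roll anticlockwise and move over the knob.

Emit:
step_arm(commands=[[[0, 0, -0.026, -10, 0.0878], [0, 0, 0, -10, 0.0878], [0, 0, 0, -10, 0.0878], [0, 0, 0, -10, 0.0878], [0, 0, 0, -10, 0.0878], [0, 0, 0, -10, 0.0878], [0, 0, 0, -10, 0.0878], [0, 0, 0, -10, 0.0878], [0, 0, 0, -10, 0.0878], [0, 0, 0, -10, 0.0878]]])

```text
t: 10.0
tcp_pos: [544.3, -332.9, 247.8]
tcp_rot: [2.133, -2.306, -0.001]
wrist_force: [-0.1, 0.2, -0.3]
opening: 87.8
```

Emit:
step_arm(commands=[[[0, 0, 0, -10, 0.0878], [0, 0, 0, -10, 0.0878], [0, 0, 0, -10, 0.0878], [0, 0, 0, -10, 0.0878], [0, 0, 0, -10, 0.0878], [0, 0, 0, -10, 0.0878], [0, 0, 0, -10, 0.0878], [0, 0, 0, -10, 0.0878], [0, 0, 0, -10, 0.0878], [0, 0, 0, 0, 0.0878]]])

```text
t: 11.25
tcp_pos: [544.2, -333.0, 247.9]
tcp_rot: [-3.138, 0.133, 0.001]
wrist_force: [-0.7, -0.9, 0.8]
opening: 87.9
```

```bash
python3 -c "
from h import *
go([467,273,250],[.988,.154])"
```

```text
pos [ 544.2 -333.   247.9] R [[0.996, -0.085, -0.0], [-0.085, -0.996, 0.001], [-0.0, -0.001, -1.0]] j [ 0.55  0.42 -0.11  1.52  0.05  1.2   0.35] t 11.25 open 87.94657823494366 F [-0.7 -0.9  0.8]
tool shift m [-0.1283 -0.5973 -0.0017]
roll deg -13.72661898298935 or +-180
```

Emit:
step_arm(commands=[[[-0.0128, -0.0597, 0, 0, 0.0878], [-0.0128, -0.0597, 0, 0, 0.0878], [-0.0128, -0.0597, 0, 0, 0.0878], [-0.0128, -0.0597, 0, 0, 0.0878], [-0.0128, -0.0597, 0, 0, 0.0878], [-0.0128, -0.0597, 0, 0, 0.0878], [-0.0128, -0.0597, 0, 0, 0.0878], [-0.0128, -0.0597, 0, 0, 0.0878], [-0.0128, -0.0597, 0, 0, 0.0878], [-0.0128, -0.0597, 0, 0, 0.0878]]])

```text
t: 12.5
tcp_pos: [466.2, 274.4, 248.5]
tcp_rot: [-3.138, 0.14, -0.0]
wrist_force: [0.7, -0.0, 0.0]
opening: 87.8
```

Emit:
step_arm(commands=[[[0, 0, 0, -7, 0.0878], [0, 0, 0, -6.7, 0.0878], [0, 0, 0, 0, 0.0878]]])

```text
t: 12.88
tcp_pos: [466.5, 272.7, 248.3]
tcp_rot: [-3.132, -0.238, 0.001]
wrist_force: [0.1, -0.1, -1.1]
opening: 87.4
```

```bash
python3 -c "
from h import *
go([467,273,190],[.988,.154])
w=snap('wrist','w3.png')
print(proj(w,[[467,273,200],[485.5,154,150]]))"
```

```text
pos [466.5 272.7 248.3] R [[0.989, 0.151, -0.0], [0.151, -0.989, 0.0], [-0.0, -0.0, -1.0]] j [-0.22  0.29 -0.49  1.74  0.15  1.15 -0.6 ] t 12.875 open 87.40410599288317 F [ 0.1 -0.1 -1.1]
tool shift m [ 0.0005 -0.0002  0.0583]
roll deg -0.1757859526027856 or +-180
[[320.49386627 256.17076145]
 [320.34713284 363.82625059]]
```

View pics/w3.png

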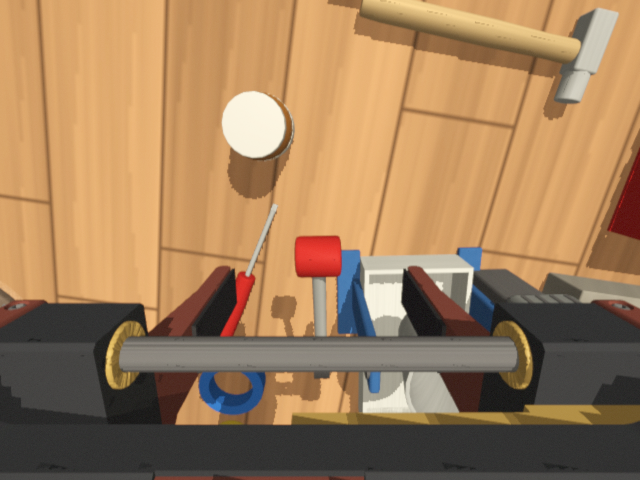

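Knob at (318,256), as predicted (320,256), rod straight down the picture: aligned. Descend and pinch.

Emit:
step_arm(commands=[[[-0.0005, 0, 0.03, 0, 0.05], [0, 0, 0.022, 0, 0.05], [0, 0, 0.008, 0, 0.03], [0, 0, 0, 0, 0.02], [0, 0, 0, 0, 0.02], [0, 0, 0, 0, 0.02], [0, 0, 0, 0, 0.02], [0, 0, 0, 0, 0.02], [0, 0, 0, 0, 0.02]]], grip_force=30)

```text
t: 14.05
tcp_pos: [466.1, 272.8, 189.3]
tcp_rot: [-3.132, -0.245, -0.001]
wrist_force: [-2.8, 0.1, 6.2]
opening: 30.0
```

```bash
python3 -c "
from h import *
go([467,273,190],[.988,.154])
# arc rows in tool frame: tool y=-Y, tool z=-Z
import math
N=24
f=lambda t:(130*math.sin(1.175-t),130*math.cos(1.175-t))
pr=f(0)
for i in range(1,N+1):
    t=2.35*i/N;q=f(t);print([0,round((pr[0]-q[0])/1e3,4),round((pr[1]-q[1])/1e3,4)],end=' ');pr=q"
```

```text
pos [466.1 272.8 189.3] R [[0.988, 0.155, 0.0], [0.155, -0.988, 0.0], [0.001, -0.0, -1.0]] j [-0.24  0.34 -0.48  1.82  0.18  1.02 -0.63] t 14.05 open 30.03434659646282 F [-2.8  0.1  6.2]
tool shift m [ 0.001  -0.     -0.0007]
roll deg 0.07192381115494723 or +-180
[0, 0.0055, -0.0115] [0, 0.0066, -0.0109] [0, 0.0076, -0.0102] [0, 0.0086, -0.0094] [0, 0.0094, -0.0085] [0, 0.0102, -0.0076] [0, 0.0109, -0.0065] [0, 0.0115, -0.0054] [0, 0.012, -0.0043] [0, 0.0123, -0.0031] [0, 0.0126, -0.0019] [0, 0.0127, -0.0006] [0, 0.0127, 0.0006] [0, 0.0126, 0.0019] [0, 0.0123, 0.0031] [0, 0.012, 0.0043] [0, 0.0115, 0.0054] [0, 0.0109, 0.0065] [0, 0.0102, 0.0076] [0, 0.0094, 0.0085] [0, 0.0086, 0.0094] [0, 0.0076, 0.0102] [0, 0.0066, 0.0109] [0, 0.0055, 0.0115]
```

Emit:
step_arm(commands=[[[0, 0.0055, -0.0115, 0, 0.02], [0, 0.0066, -0.0109, 0, 0.02], [0, 0.0076, -0.0102, 0, 0.02], [0, 0.0086, -0.0094, 0, 0.02], [0, 0.0094, -0.0085, 0, 0.02], [0, 0.0102, -0.0076, 0, 0.02]]], grip_force=35)

```text
t: 14.8
tcp_pos: [474.4, 225.0, 247.8]
tcp_rot: [-3.131, -0.244, -0.003]
wrist_force: [4.6, 3.5, -0.9]
opening: 29.8
```

Emit:
step_arm(commands=[[[0, 0.0109, -0.0065, 0, 0.02], [0, 0.0115, -0.0054, 0, 0.02], [0, 0.012, -0.0043, 0, 0.02], [0, 0.0123, -0.0031, 0, 0.02], [0, 0.0126, -0.0019, 0, 0.02], [0, 0.0127, -0.0006, 0, 0.02]]])

```text
t: 15.55
tcp_pos: [487.1, 153.3, 269.3]
tcp_rot: [-3.131, -0.243, -0.008]
wrist_force: [12.4, 5.2, -7.5]
opening: 29.5
```

```bash
python3 -c "
from h import *
go([484.6,154.2,269.3],[.988,.154])"
```

```text
pos [487.1 153.3 269.3] R [[0.988, 0.154, 0.005], [0.154, -0.988, 0.001], [0.005, -0.0, -1.0]] j [-0.03  0.21 -0.44  1.79  0.09  1.17 -0.34] t 15.55 open 29.485001418763204 F [12.4  5.2 -7.5]
tool shift m [-0.0023 -0.0013  0.    ]
roll deg 0.003882080563127585 or +-180
```

Emit:
step_arm(commands=[[[0.001, 0.0127, 0.0006, 0, 0.02], [0.001, 0.0126, 0.0019, 0, 0.02], [0.001, 0.0123, 0.0031, 0, 0.02], [0.0005, 0.012, 0.0043, 0, 0.02], [0.0005, 0.0115, 0.0054, 0, 0.02], [0.0002, 0.0109, 0.0065, 0, 0.02]]])

```text
t: 16.3
tcp_pos: [499.8, 82.3, 246.5]
tcp_rot: [3.131, 0.243, -0.001]
wrist_force: [0.1, 0.5, 2.7]
opening: 30.0
```

Emit:
step_arm(commands=[[[0.0002, 0.0102, 0.0076, 0, 0.02], [0.0002, 0.0094, 0.0085, 0, 0.02], [0.0002, 0.0086, 0.0094, 0, 0.02], [0.0002, 0.0076, 0.0102, 0, 0.02], [0.0002, 0.0066, 0.0109, 0, 0.02], [0, 0.0045, 0.0095, 0, 0.02], [0, 0, 0, 0, 0.02], [0, 0, 0, 0, 0.02]]])

```text
t: 17.3
tcp_pos: [507.9, 36.8, 189.9]
tcp_rot: [3.131, 0.244, -0.002]
wrist_force: [-2.5, -5.1, 0.9]
opening: 29.8
```

```bash
python3 -c "
from h import *
go([503,35.7,189.3],[.988,.154])
a=snap('scene','s4.png');b=snap('top','t4.png')
A=cv2.resize(a['color'][160:330,310:480,::-1],(400,400),interpolation=cv2.INTER_CUBIC)
B=cv2.resize(b['color'][150:280,190:320,::-1],(400,400),interpolation=cv2.INTER_CUBIC)
cv2.imwrite('pics/c4.png',np.hstack([A,B]))"
```

```text
pos [507.9  36.8 189.9] R [[0.988, 0.155, -0.001], [0.155, -0.988, -0.001], [-0.001, 0.001, -1.0]] j [ 0.13  0.27 -0.36  1.89  0.11  0.99 -0.12] t 17.3 open 29.764037106047887 F [-2.5 -5.1  0.9]
tool shift m [-0.005   0.0004  0.0006]
roll deg 0.042976008563384585 or +-180
```

View pics/c4.png

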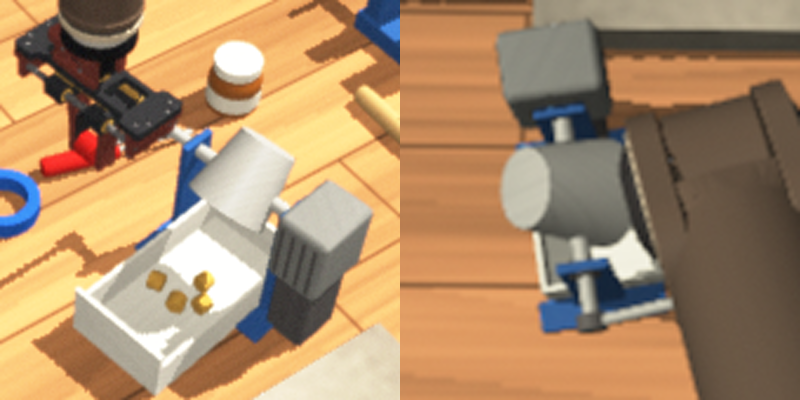

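All four ferrules lie in the tray (crop (157,280), (177,302), (203,280), (203,302)). Swing back.

Emit:
step_arm(commands=[[[0, -0.005, -0.011, 0, 0.02], [-0.0002, -0.0066, -0.0109, 0, 0.02], [-0.0002, -0.0076, -0.0102, 0, 0.02], [-0.0002, -0.0086, -0.0094, 0, 0.02], [-0.0002, -0.0094, -0.0085, 0, 0.02], [-0.0002, -0.0102, -0.0076, 0, 0.02], [-0.0002, -0.0109, -0.0065, 0, 0.02], [-0.0003, -0.0115, -0.0054, 0, 0.02], [-0.0003, -0.012, -0.0043, 0, 0.02], [-0.0003, -0.0123, -0.0031, 0, 0.02]]])

```text
t: 18.65
tcp_pos: [491.2, 131.1, 267.2]
tcp_rot: [-3.132, -0.245, 0.001]
wrist_force: [-1.6, -0.2, -12.1]
opening: 29.8
```

Emit:
step_arm(commands=[[[-0.0002, -0.0126, -0.0019, 0, 0.02], [-0.0002, -0.0127, -0.0006, 0, 0.02], [-0.0002, -0.0127, 0.0006, 0, 0.02], [-0.0002, -0.0126, 0.0019, 0, 0.02], [-0.0002, -0.0123, 0.0031, 0, 0.02], [-0.0002, -0.012, 0.0043, 0, 0.02], [-0.0002, -0.0115, 0.0054, 0, 0.02], [-0.0002, -0.0109, 0.0065, 0, 0.02], [-0.0002, -0.0102, 0.0076, 0, 0.02]]])

```text
t: 19.77
tcp_pos: [472.8, 235.5, 240.4]
tcp_rot: [3.13, 0.243, -0.002]
wrist_force: [-3.5, -7.3, -6.6]
opening: 29.8
```

```bash
python3 -c "
from h import *
go([466.1,272.8,189.3],[.988,.154])"
```

```text
pos [472.8 235.5 240.4] R [[0.988, 0.154, -0.001], [0.154, -0.988, -0.002], [-0.001, 0.002, -1.0]] j [-0.16  0.27 -0.48  1.78  0.14  1.12 -0.53] t 19.775 open 29.76102423261209 F [-3.5 -7.3 -6.6]
tool shift m [-0.0008 -0.038   0.051 ]
roll deg 0.005846267146292875 or +-180
```

Emit:
step_arm(commands=[[[-0.0002, -0.0094, 0.0085, 0, 0.02], [-0.0002, -0.0086, 0.0094, 0, 0.02], [-0.0002, -0.0076, 0.0102, 0, 0.02], [-0.0002, -0.0066, 0.0109, 0, 0.02], [0, -0.0055, 0.0115, 0, 0.02], [0, 0, 0.001, 0, 0.02], [0, 0, 0.001, 0, 0.02], [0, 0, 0, 0, 0.02]]])

```text
t: 20.78
tcp_pos: [466.1, 273.0, 189.4]
tcp_rot: [3.131, 0.243, -0.0]
wrist_force: [-8.7, -7.2, 5.0]
opening: 30.0
```

Emit:
step_arm(commands=[[[0, 0, 0, 0, 0.06], [0, 0, 0, 0, 0.07], [0, 0, 0, 0, 0.07], [0, 0, 0, 0, 0.07], [0, 0, -0.02, 0, 0.07], [0, 0, -0.04, 0, 0.07], [0, 0, -0.05, 0, 0.07], [0, 0.0, -0.02, 0, 0.07], [0, 0, 0, 0, 0.07]]])

```text
t: 21.9
tcp_pos: [467.2, 273.8, 319.6]
tcp_rot: [-3.131, -0.244, -0.005]
wrist_force: [0.3, 0.3, -1.0]
opening: 69.8
```

Emit:
step_arm(commands=[[[-0.05, 0, 0, 0, 0.07], [-0.05, 0, 0, 0, 0.07], [0, 0, 0, 0, 0.07]]])

```text
t: 22.28
tcp_pos: [364.9, 257.2, 317.3]
tcp_rot: [3.13, 0.248, -0.001]
wrist_force: [0.3, -0.2, 0.1]
opening: 70.1
```

```bash
python3 -c "
from h import *
go([466.1,272.8,189.3])
a=snap('scene','s5.png');b=snap('top','t5.png')
B=cv2.resize(b['color'][150:280,190:320,::-1],(400,400),interpolation=cv2.INTER_CUBIC)
A=cv2.resize(a['color'][160:380,190:480,::-1],(400,303),interpolation=cv2.INTER_CUBIC)
A=cv2.copyMakeBorder(A,0,97,0,0,cv2.BORDER_CONSTANT)
cv2.imwrite('pics/c5.png',np.hstack([A,B]))
for n,c,bx in(('t',b,(185,240,220,275)),('s',a,(375,165,440,225))):
    h=cv2.cvtColor(c['color'],cv2.COLOR_RGB2HSV);m=cv2.inRange(h,(0,150,60),(8,255,255))|cv2.inRange(h,(172,150,60),(180,255,255))
    x0,y0,x1,y1=bx;q=cv2.findNonZero(m[y0:y1,x0:x1]);print(n,None if q is None else (len(q),q.mean((0,1))+[x0,y0]))
"
```

```text
pos [364.9 257.2 317.3] R [[0.988, 0.157, -0.0], [0.157, -0.988, -0.002], [-0.001, 0.002, -1.0]] j [-0.2   0.06 -0.54  1.83  0.03  1.26 -0.59] t 22.275 open 70.06650837383796 F [ 0.3 -0.2  0.1]
tool shift m [0.1025 0.0003 0.1279]
t (133, array([201.42857143, 258.98496241]))
s (118, array([411.88135593, 176.8220339 ]))
```

View pics/c5.png

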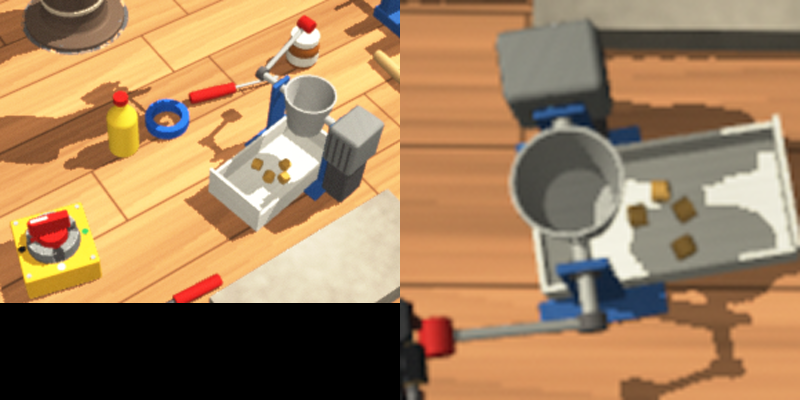

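Pot is empty and upright, with the knob at (201.4,259.0) and (411.9,176.8), the same pixels as at the start. Four ferrules are in the tray, the handle is at black, and the bystanders look unmoved. I hand in.

```bash
python3 -c "
from cell import *
print(hand_in())"
```

```text
the job is handed in; nothing more can be done
None
```

The polisher is switched off and the pot emptied. I handed in at about 22 s of the 72 s allowed, and no verdict was given.

- **Isolator:** I gripped the red handle, pushed it down about 9 mm and turned it clockwise from green past white to black in one grasp. I then let it spring up. Two camera views showed the nose at the black dot and the stripe on top of the handle at about 134 mm. That is within 1 mm of its height at the start, so the handle is up.
- **Pot:** I pinched the knob by its ends, swung the lever through its arc to about the far stop, and saw all four ferrules in the tray. I then swung it back and let go.
- **Last checks:**
  - The knob was within 0.3 pixel of its starting position in both views, so the pot is upright.
  - The pot was empty, with four ferrules inside the tray walls.
  - The gripper was well clear, with about 0 N at the wrist.
  - By eye, nothing else in view had moved. The final crops did not show the hammer or the wooden offcut, so I did not check those two.

**Disagreement:** Sideways force at the knob reached about 12 N midway, because I had the stand's yaw about 0.02 rad off. I shifted the path by 5 mm and the force fell away.

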